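Put the pile of tea cartons away in their sloped trays

ROBOT

A 6-joint arm with a two-finger parallel gripper is mounted at the origin on a cart in front of the work surface, level with it; the furniture and walls round the work are solid. World frame = base frame: x ahead of the robot, y to its left, z up, the work surface at z = 0. Lengths are in m, angles in rad, forces in N, time in s.
With the tool pointing down it reaches from about 0.375 to 0.9 m from the base axis. Payload 3.1 kg.
Tool frame: the origin (TCP) lies on the centre line of the jaws, within the pads' length; the fingertips stand 8 mm ahead of it and the grasp point (between the pads) lies 11 mm behind it; z points along the fingers, y is the line along which they close (so a half turn about z gives the same grasp; the last joint's range is limited). The gripper opens to 85 mm and grips with 20 to 120 N. Pads are 22 mm wide; open, the fingers measure 114 mm over their backs; the gripper's body (76 mm by 85 mm) begins 54 mm behind the grasp point. The pads swing forward as they close: fully open they stand 13 mm farther back than shut.
Start: joints at [1.117, 0.527, 1.433, -0, 1.181, -0.178], TCP at [0.17, 0.601, 0.239] pointing down, gripper open.
Joint ranges: [-3.08, 3.08], [-0.75, 2.2], [0.22, 2.44], [-1.43, 4.57], [0, 2.65], [-2.85, 2.85]. Speed limits (rad/s): [2.79, 2.79, 3.14, 3.14, 3.14, 3.14].

INTERFACE

Orientations are given as a unit quaternion [x, y, z, w].
In Python, from station import * gives the robot as it stands.
- The arm moves only by the tool play_rows, never from a script. Its argument "rows" is a list of rows, each a list of 3 entries, a list of its own where there are three numbers: the turn, a rotation vector about the tool's x, y, z in degrees, then the shift along the tool's x, y, z in mm, then the closure, from 0 (fully open) to 1 (shut). In form: [[[ax, ay, az], [dx, dy, dz], jaw], ...]. A call has 1 to 12 rows; each row shifts and turns the commanded pose from where the row before left it, along the tool's axes as they then stand; what a row does not reach is not made up. A row lasts 1/12 s, in which the tool goes at most 41.7 mm and 7.16 degrees, less where a joint would pass 70% of its speed; a pose out of reach is approached as far as the arm can. A call with a gripper value outside its range is refused whole. The fingers move at their own pace and stop on an object; "grip_force" is the grip in N (left out, the last holds). Time passes only in rows, so rows that do not move let the fingers close. It gives the time, the measured TCP pose, the force, the opening and the grip force at its end, in the units of the state.
- sense(): the state, without advancing time (a new reading comes with each control period).
- snapshot(name): name is "scene" or "top" or "wrist"; returns (picture, depth): 420x560x3 uint8, red, green, blue; 420x560 float32, m along the optical axis (not along the pixel's ray), 0 where there is no reading.
- get_calibration(name): a dict with "vfov" (degrees; the focal length in pixels is half the picture's height over the tangent of half this angle, whatever the lens; pixels are square), "cx", "cy" (the principal point, pixels), "xyz" and "attitude" of the camera in the world. Camera axes: x right, y down, z forward; pixel columns grow to the right and rows downward; lengths in m; the calibration is good to about 2 mm. A picture is of the moment at which its call begins: read the wrist's pose just before it. get_calibration takes no time and is no camera call; for the wrist camera it gives the pose at the moment of the call.
- sign_off(): hands the job in; it is judged then, once.
The state is a dict: "t": time; "q": joint angles; "qd": joint speeds; "tau": joint torques, N m; "tcp_pos": TCP position; "tool_rot": TCP orientation; "force": force on the tool from outside, world axes, zero at the start; "ft_torque": the same for the moment, N m; "finger_gap": opening from 0.0 (shut) to 1.0 (fully open); "gripper_force": force on a finger pad.
Only numpy, scipy, OpenCV 4.12 (cv2) and the standard library are available. Lean on these libraries where they do the work, as an engineer would, in place of code of your own. Each camera call takes 0.05 s, during which the arm holds its last target. There are 200 camera calls.

TASK

Take the pile of three tea cartons apart and put each one, lid up and lengthwise, into the sloped tray whose width fits it: the small carton in the narrow tray, the medium one in the middle-sized tray, the large one in the wide tray. Slide each carton down its tray until it lies flat on the floor of the tray, square against the stop at the low end. Do not tip a carton over, and leave the cup and the shaker where they stand.

Things in the scene. Friction and masses are not known exactly. Their poses are not given: they have to be found in the camera images.
- carton_large_center (a point): large kraft-cardboard tea carton, closed and rigid, 104 (x) by 68 (y) by 40 mm high (z, up), 40 to 210 g, loose at the bottom of the pile; x starts within 0.7 rad of the robot's x; the point is its centre. In its tray it has 7 mm each side: hold it across y, finger tips 8 mm or more above its underside to clear the tray's lips. It may stick on the slope: slide it down.
- carton_medium_center (a point): medium kraft-cardboard tea carton, closed and rigid, 80 (x) by 52 (y) by 36 mm high (z, up), 40 to 210 g, loose in the middle of the pile; x starts within 0.7 rad of the robot's x; the point is its centre. In its tray it has 7 mm each side: hold it across y, finger tips 8 mm or more above its underside to clear the tray's lips. It may stick on the slope: slide it down.
- carton_small_center (a point): small kraft-cardboard tea carton, closed and rigid, 56 (x) by 36 (y) by 32 mm high (z, up), 40 to 210 g, loose on top of the pile; x starts within 0.7 rad of the robot's x; the point is its centre. In its tray it has 7 mm each side: hold it across y, finger tips 8 mm or more above its underside to clear the tray's lips. It may stick on the slope: slide it down.
- tray_large_stop (a point): tray for the large carton: fixed, wooden, floor 130 mm long, 82 mm wide between side lips (5 mm high and thick), sloping 14 deg down towards the robot to a stop board (24 mm above the floor, 8 mm thick) at the low near end; far end open. The point: on the floor, middle of the stop's inner face, 16 mm above the worktop; x runs up the slope, y across, z square to the floor. Trays differ only in width.
- tray_medium_stop (a point): tray for the medium carton: fixed, wooden, floor 130 mm long, 66 mm wide between side lips (5 mm high and thick), sloping 14 deg down towards the robot to a stop board (24 mm above the floor, 8 mm thick) at the low near end; far end open. The point: on the floor, middle of the stop's inner face, 16 mm above the worktop; x runs up the slope, y across, z square to the floor. Trays differ only in width.
- tray_small_stop (a point): tray for the small carton: fixed, wooden, floor 130 mm long, 50 mm wide between side lips (5 mm high and thick), sloping 14 deg down towards the robot to a stop board (24 mm above the floor, 8 mm thick) at the low near end; far end open. The point: on the floor, middle of the stop's inner face, 16 mm above the worktop; x runs up the slope, y across, z square to the floor. Trays differ only in width.
- espresso_cup: grey-green espresso cup with handle, 63 x 88 x 49 mm, origin at its underside; bystander
- shaker: white shaker with a grey domed cap, 44 mm across, 90 mm high, origin at its underside; bystander
Things that resemble listed ones, but are neither listed nor needed, are in the scene too. Leave any yellow look-alike of the part that bears carton_small_center alone.

How it is judged:
At the end, for the whole second after the job is handed in: Each carton lies flat, lid up and at rest on the floor of the tray of its own size, between the lips: its end within 7 mm of the stop, within 10 mm of the tray's middle line, turned no more than 0.15 rad from it (x of carton_large_center in the frame of tray_large_stop between 0.048 and 0.059 m and y of carton_large_center in the frame of tray_large_stop between -0.01 and 0.01 m and z of carton_large_center in the frame of tray_large_stop between 0.017 and 0.023 m and angle between the x axis of carton_large_center and the x axis of tray_large_stop, either way round below 0.15 rad and angle between the z axis of carton_large_center and the z axis of tray_large_stop, either way round below 0.15 rad and linear speed of each of carton_large, carton_medium, carton_small below 0.01 m/s and x of carton_medium_center in the frame of tray_medium_stop between 0.036 and 0.047 m and y of carton_medium_center in the frame of tray_medium_stop between -0.01 and 0.01 m and z of carton_medium_center in the frame of tray_medium_stop between 0.015 and 0.021 m and angle between the x axis of carton_medium_center and the x axis of tray_medium_stop, either way round below 0.15 rad and angle between the z axis of carton_medium_center and the z axis of tray_medium_stop, either way round below 0.15 rad and x of carton_small_center in the frame of tray_small_stop between 0.024 and 0.035 m and y of carton_small_center in the frame of tray_small_stop between -0.01 and 0.01 m and z of carton_small_center in the frame of tray_small_stop between 0.013 and 0.019 m and angle between the x axis of carton_small_center and the x axis of tray_small_stop, either way round below 0.15 rad and angle between the z axis of carton_small_center and the z axis of tray_small_stop, either way round below 0.15 rad); the robot touches nothing.
It fails at once if a carton is tipped over (angle between any of carton_large_center, carton_medium_center, carton_small_center's own z axis and vertical above 0.8 rad).
It fails at once if the espresso cup is disturbed (moved more than 30 mm) (distance of espresso_cup from where it was at the start of the episode above 0.03 m).
It fails at once if the shaker is disturbed (moved more than 30 mm) (distance of shaker from where it was at the start of the episode above 0.03 m).
It also fails if it takes over 96 s, if anything falls off the work surface, if the arm or the gripper's body presses on something with over 40 N, if the wrist force passes 120 N, or if a joint passes its speed limit or range.

## Working session

There is one attempt and no reset: what is moved stays moved. The work goes in short steps, Python scripts to look and compute and a tool call to move; the robot and the scene stay as the last step left them, time stands still between calls to the robot, and variables do not carry over. Pictures are saved under pics/ and viewed, at most 14 in all, crops included, and the job is handed in when it is done.

Besides the shell and the picture viewer there is one more tool, called after ">>>" by a JSON object that holds its "op" and its "data". play_rows: Moves the arm, as the interface text tells. Its arguments: {"type":"object","properties":{"rows":{"type":"array","items":{"type":"array"}},"grip_force":{"type":"number"}},"required":["rows"]}

```bash
ls; mkdir -p pics
cat > h.py <<'E'
from station import *
import numpy as np, cv2
from scipy.spatial.transform import Rotation as R
def cal(n):
    c=get_calibration(n); a=np.array(c["attitude"],float)
    M=R.from_quat(a).as_matrix() if a.size==4 else a.reshape(3,3)
    return (210/np.tan(np.radians(c["vfov"]/2)),c["cx"],c["cy"],np.array(c["xyz"]),M)
def cloud(n):
    k=cal(n); p,d=snapshot(n); f,cx,cy,o,M=k
    v,u=np.mgrid[:420,:560]
    P=np.stack([(u-cx)/f*d,(v-cy)/f*d,d],-1)@M.T+o
    P[d==0]=np.nan
    return p,d,P
def save(p,n): cv2.imwrite("pics/"+n,cv2.cvtColor(p,cv2.COLOR_RGB2BGR))
E
python3 - <<'E'
from h import *
s=sense(); print(s["tcp_pos"],s["tool_rot"])
for n in("top","scene"):
    print(get_calibration(n))
    p,d,P=cloud(n); save(p,n+"0.png"); np.savez("/tmp/"+n,p=p,d=d,P=P)
E
```

```text
pics
[0.1698619  0.60073076 0.238332  ] [ 1.37443640e-01  9.90508977e-01 -1.05303307e-03 -3.22651553e-04]
{'vfov': 56.452164073767904, 'cx': 278.8637323046846, 'cy': 212.88701047337477, 'xyz': array([ 0.26355006, -0.05097835,  1.15982998]), 'attitude': array([ 0.82821976, -0.54204472,  0.07756962, -0.11925811])}
{'vfov': 44.94542082768921, 'cx': 290.29633316935474, 'cy': 214.22385944839078, 'xyz': array([-0.18283151, -0.51884548,  0.84685841]), 'attitude': array([ 0.81625569, -0.38934453,  0.1872703 , -0.38349356])}
```

View pics/top0.png

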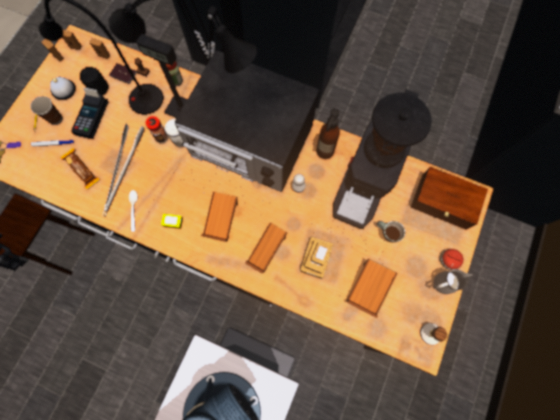

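View pics/scene0.png

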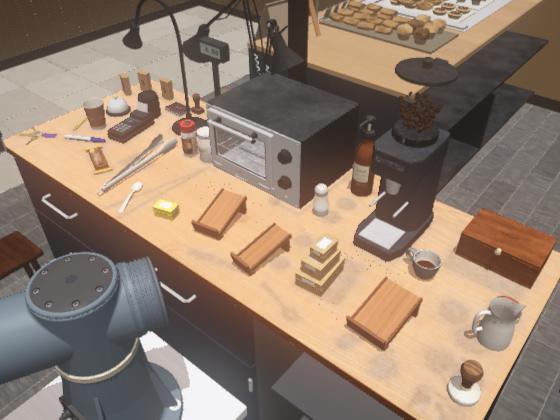

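The top view shows the trays at (220,216), (267,248) and (372,287): middle, narrow and wide. The pile is at (316,257), the shaker at (299,183) and the cup at (393,231). There are two small-carton candidates. The yellow one at (172,221) is the look-alike, and the kraft one on top of the pile at (320,252) fits the description.

Run:
```python
from h import *
for n,cs in (("top",dict(M=(220,216),S=(267,248),L=(372,287),pile=(316,257),shaker=(299,183),cup=(393,231))),("scene",dict(M=(220,212),S=(262,247),L=(385,311),pile=(320,265)))):
    z=np.load(f"/tmp/{n}.npz"); p,P=z["p"],z["P"]
    hsv=cv2.cvtColor(p,cv2.COLOR_RGB2HSV)
    for k,(u,v) in cs.items():
        print(n,k,P[v,u].round(3),hsv[v,u])
    print("table",hsv[300,250] if n=="top" else hsv[260,200], P[240,190].round(3))
    mask=(P[...,2]>0.008)&(P[...,2]<0.12)
    nl,lab,st,ce=cv2.connectedComponentsWithStats(mask.astype(np.uint8),connectivity=4)
    for k,(u,v) in cs.items():
        l=lab[v,u]; 
        if l==0: print(k,"none"); continue
        Q=P[lab==l]; 
        r=cv2.minAreaRect((Q[:,:2]*1000).astype(np.float32))
        A=np.c_[Q[:,:2],np.ones(len(Q))]; c=np.linalg.lstsq(A,Q[:,2],rcond=None)[0]
        print(k,len(Q),"rect",np.round(r[0]),np.round(r[1]),round(r[2],1),"zmax",np.percentile(Q[:,2],[2,50,98]).round(3),"grad",np.degrees(np.arctan2(c[1],c[0])).round(1),np.degrees(np.arctan(np.hypot(c[0],c[1]))).round(1))
p=np.load("/tmp/scene.npz")["p"]
save(np.hstack([cv2.resize(p[225:295,285:355],(400,400),interpolation=2),cv2.resize(p[190:260,130:200],(400,400),interpolation=2)]),"crop0.png")
```

```text
top M [0.488 0.241 0.028] [ 13 197 228]
top S [0.454 0.071 0.033] [ 13 195 222]
top L [ 0.472 -0.249  0.03 ] [ 13 194 219]
top pile [ 0.472 -0.069  0.11 ] [ 15  68 228]
top shaker [0.66  0.059 0.083] [ 13  46 178]
top cup [ 0.655 -0.252  0.019] [ 11 173  84]
table [12 65 78] [0.389 0.298 0.003]
M 1200 rect [485. 242.] [139.  77.] 10.1 zmax [0.016 0.033 0.05 ] grad 11.3 10.3
S 999 rect [454.  75.] [ 60. 140.] 82.1 zmax [0.016 0.034 0.049] grad -5.4 10.2
L 1666 rect [ 469. -246.] [ 93. 140.] 86.5 zmax [0.016 0.033 0.049] grad -5.4 10.2
pile 866 rect [488. -70.] [105.  68.] 4.8 zmax [0.031 0.076 0.111] grad -63.7 21.4
shaker 205 rect [672.  64.] [39. 35.] 76.2 zmax [0.016 0.074 0.091] grad 30.7 57.1
cup 447 rect [ 653. -242.] [79. 62.] 48.6 zmax [0.016 0.027 0.052] grad 102.5 6.6
scene M [0.487 0.241 0.031] [ 14 122 232]
scene S [0.456 0.072 0.032] [ 14 123 228]
scene L [ 0.47  -0.25   0.034] [ 14 125 220]
scene pile [ 0.457 -0.092  0.076] [ 18  91 238]
table [ 15  87 235] [0.387 0.249 0.   ]
M 1443 rect [483. 239.] [142.  81.] 9.4 zmax [0.011 0.033 0.049] grad 27.4 8.7
S 1413 rect [453.  72.] [ 65. 143.] 81.7 zmax [0.013 0.033 0.05 ] grad 15.8 9.3
L 2901 rect [ 469. -249.] [ 95. 143.] 86.1 zmax [0.014 0.033 0.049] grad 1.0 9.2
pile 1857 rect [486. -73.] [106.  70.] 5.1 zmax [0.011 0.065 0.11 ] grad 52.9 39.5
```

View pics/crop0.png

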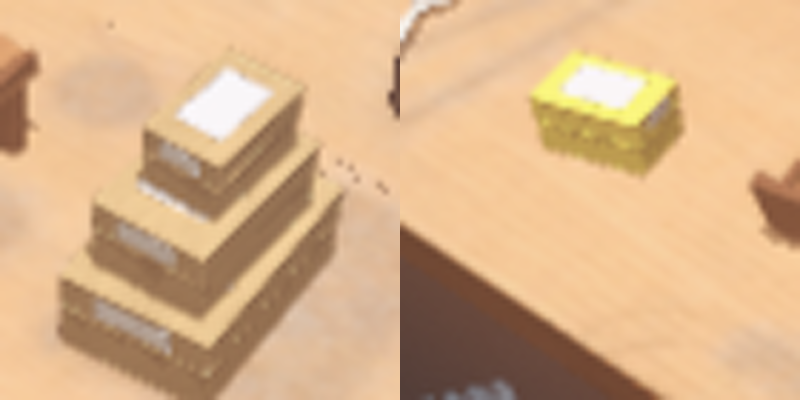

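The left crop shows the three-layer kraft pile, with the small carton on top and a white label. The right crop shows the lone yellow look-alike, which I'll leave alone. Next I measure the layers.

```bash
cat >> h.py <<'E'
def layers(P,c=(0.487,-0.072),zs=(0.108,0.076,0.040),tol=0.006,rad=.09):
    for z in zs:
        m=(abs(P[...,2]-z)<tol)&(np.hypot(P[...,0]-c[0],P[...,1]-c[1])<rad)
        nl,lab,st,ce=cv2.connectedComponentsWithStats(m.astype(np.uint8))
        if nl<2: continue
        Q=P[m]
        r=cv2.minAreaRect((Q[:,:2]*1000).astype(np.float32))
        print(z,m.sum(),np.round(r[0],1),np.round(r[1],1),round(r[2],1),"z",np.median(Q[:,2]).round(4))
def goto(pos,yaw,pitch=0):
    "yaw deg of carton/tray x axis; pitch = slope deg; prints turn then shift in the turned tool frame (mm)"
    s=sense(); T=R.from_quat(s["tool_rot"])
    # tool x=-dir, y=n x dir, z=-n
    G=R.from_euler('zy',[yaw,-pitch],degrees=True)*R.from_matrix(np.array([[-1,0,0],[0,1,0],[0,0,-1.]]))
    rv=np.degrees((T.inv()*G).as_rotvec())
    d=G.inv().apply(np.array(pos)-s["tcp_pos"])*1000
    print("t",round(s["t"],2),"tcp",np.round(s["tcp_pos"],4),"turn",rv.round(2),"then shift",d.round(1), "F",np.round(s["force"],1))
E
python3 - <<'E'
from h import *
for n in("top","scene"): print(n); layers(np.load(f"/tmp/{n}.npz")["P"])
print(get_calibration("wrist"),sense()["tcp_pos"])
goto((0.44,-0.07,0.28),0)
E
```

```text
top
0.108 273 [489.1 -74.9] [56.4 35.7] 0.4 z 0.1084
0.076 242 [484.  -72.3] [79.1 51.8] 1.5 z 0.0761
0.04 289 [488.4 -69.8] [104.5  67.7] 4.7 z 0.0399
scene
0.108 346 [487.8 -78.7] [60.7 38. ] 1.6 z 0.1085
0.076 341 [483.  -75.6] [83.  54.3] 3.2 z 0.0764
0.04 356 [486.4 -73.9] [105.  68.] 4.7 z 0.0402
{'vfov': 68.8074586024883, 'cx': 278.90708246201916, 'cy': 213.31289827063534, 'xyz': array([0.10551136, 0.6185148 , 0.37305435]), 'attitude': array([0.79081933, 0.59776268, 0.07878285, 0.10525128])} [0.16989237 0.60081015 0.2384455 ]
t 0.1 tcp [0.1699 0.6008 0.2384] turn [ -0.11  -0.03 -15.8 ] then shift [-270.1 -670.8  -41.6] F [-1.1 -0.2  0.4]
```

>>> {"op": "play_rows", "data": {"rows": [[[0, 0, -5.3], [0, 0, -14], 0], [[0, 0, -5.3], [0, 0, -14], 0], [[0, 0, -5.2], [0, 0, -14], 0], [[0, 0, 0], [-13, -33, 0], 0], [[0, 0, 0], [-13, -33, 0], 0], [[0, 0, 0], [-13, -33, 0], 0], [[0, 0, 0], [-13, -33, 0], 0], [[0, 0, 0], [-13, -33, 0], 0], [[0, 0, 0], [-13, -33, 0], 0], [[0, 0, 0], [-13, -33, 0], 0], [[0, 0, 0], [-13, -33, 0], 0], [[0, 0, 0], [-13, -33, 0], 0]]}}

```text
t: 1.1
tcp_pos: [0.2871, 0.3027, 0.2811]
tool_rot: [-0.0, 1.0, -0.0, -0.0]
force: [1.5, -0.2, 0.1]
finger_gap: 1.0
gripper_force: 0.0
```

>>> {"op": "play_rows", "data": {"rows": [[[0, 0, 0], [-13, -33, 0], 0], [[0, 0, 0], [-13, -33, 0], 0], [[0, 0, 0], [-13, -33, 0], 0], [[0, 0, 0], [-13, -33, 0], 0], [[0, 0, 0], [-13, -33, 0], 0], [[0, 0, 0], [-13, -33, 0], 0], [[0, 0, 0], [-13, -33, 0], 0], [[0, 0, 0], [-13, -33, 0], 0], [[0, 0, 0], [-13, -33, 0], 0], [[0, 0, 0], [-13, -33, 0], 0], [[0, 0, 0], [-13, -11, 0], 0], [[0, 0, 0], [0, 0, 0], 0]]}}

```text
t: 2.1
tcp_pos: [0.433, -0.0401, 0.2814]
tool_rot: [0.002, 1.0, -0.001, 0.001]
force: [0.8, -0.7, -0.2]
finger_gap: 1.002
gripper_force: 0.0
```

Run:
```python
from h import *
goto((0.488,-0.076,0.16),1)
p,d,P=cloud("wrist"); save(p,"w1.png"); np.savez("/tmp/w1",p=p,P=P)
layers(P)
```

```text
t 2.1 tcp [ 0.433  -0.0401  0.2814] turn [-0.09  0.17 -1.26] then shift [-54.4 -36.9 121.4] F [ 0.8 -0.7 -0.2]
0.108 1680 [486.7 -79. ] [56.5 36.2] 0.4 z 0.1079
0.076 1293 [482.  -76.4] [79.5 52.1] 1.5 z 0.0757
0.04 1102 [486.1 -74.1] [104.   68.2] 5.0 z 0.0397
```

View pics/w1.png

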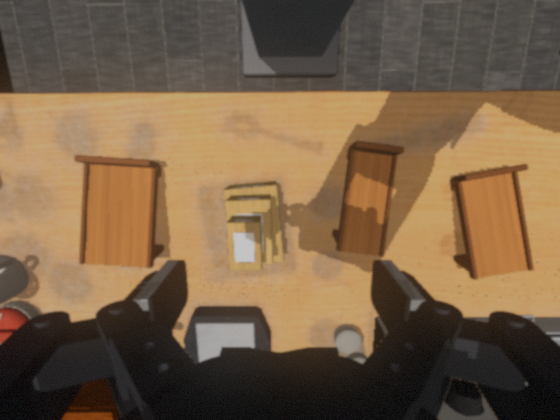

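The wrist view shows the large tray at (118,212), the pile at (250,228), the small tray at (368,200) and the medium tray at (493,222). The fingers are open. I now compute the tray poses from this view.

Run:
```python
from h import *
z=np.load("/tmp/w1.npz"); P=z["P"]
m=(P[...,2]>0.008)&(P[...,2]<0.12)
nl,lab,st,ce=cv2.connectedComponentsWithStats(m.astype(np.uint8),connectivity=4)
for k,(u,v),w in(("L",(118,212),82),("S",(368,200),50),("M",(493,222),66)):
    Q=P[lab==lab[v,u]]
    r=cv2.minAreaRect((Q[:,:2]*1000).astype(np.float32))
    (a,b),an=r[1],r[2]; yaw=an if a>b else an-90
    d=np.array([np.cos(np.radians(yaw)),np.sin(np.radians(yaw))]); e=np.array([-d[1],d[0]])
    c=np.array(r[0])/1000; 
    s=(Q[:,:2]-c)@d; t=(Q[:,:2]-c)@e
    F=Q[(abs(t)<w/2000-.008)&(s>-.035)&(s<.055)]
    A=np.c_[F[:,:2],np.ones(len(F))]; co=np.linalg.lstsq(A,F[:,2],rcond=None)[0]
    # floor plane reaches z=.016 at the stop
    g=co[:2]; x0=c+d*((.016-co[2]-g@c)/(g@d))
    print(k,len(Q),"c",(c*1000).round(1),np.round(r[1],1),"yaw",round(yaw,1),"grad",np.degrees(np.arctan2(g[1],g[0])).round(1),np.degrees(np.arctan(np.hypot(*g))).round(1),"stop by plane",(x0*1000).round(1),"stop by rect",((c-d*.0565)*1000).round(1))
goto((0.487,-0.0785,0.15),0.5)
```

```text
L 8195 c [ 466.9 -249.8] [ 92.9 140.1] yaw -4.1 grad -3.4 14.1 stop by plane [ 410.5 -245.8] stop by rect [ 410.6 -245.8]
S 5462 c [451.7  71.2] [ 60.6 139.9] yaw -8.0 grad -7.9 14.1 stop by plane [394.9  79.2] stop by rect [395.8  79. ]
M 6976 c [482.6 238.4] [140.1  78.7] yaw 10.1 grad 10.7 14.1 stop by plane [425.9 228.4] stop by rect [426.9 228.6]
t 2.15 tcp [ 0.431  -0.0381  0.281 ] turn [ 0.01 -0.01 -0.67] then shift [-55.7 -40.9 131. ] F [-0.8 -0.6  0.1]
```

>>> {"op": "play_rows", "data": {"rows": [[[0, 0, -0.5], [-14, -10, 0], 0], [[0, 0, 0], [-14, -10, 10], 0], [[0, 0, 0], [-14, -10, 20], 0], [[0, 0, 0], [-14, -11, 20], 0], [[0, 0, 0], [0, 0, 20], 0], [[0, 0, 0], [0, 0, 20], 0], [[0, 0, 0], [0, 0, 20], 0], [[0, 0, 0], [0, 0, 20], 0], [[0, 0, 0], [0, 0, 0], 0], [[0, 0, 0], [0, 0, 0], 0]]}}

```text
t: 2.98
tcp_pos: [0.4849, -0.0758, 0.1507]
tool_rot: [-0.005, 1.0, 0.001, -0.002]
force: [1.3, -0.7, 0.3]
finger_gap: 0.999
gripper_force: 0.0
```

Run:
```python
from h import *
goto((0.487,-0.0785,0.093),0.4)
```

```text
t 2.98 tcp [ 0.4849 -0.0758  0.1507] turn [ 0.09 -0.21  0.18] then shift [-2.1 -2.8 57.7] F [ 1.3 -0.7  0.3]
```

>>> {"op": "play_rows", "data": {"rows": [[[0, 0, 0], [-2, -3, 15], 0], [[0, 0, 0], [0, 0, 15], 0], [[0, 0, 0], [0, 0, 14], 0], [[0, 0, 0], [0, 0, 13], 0], [[0, 0, 0], [0, 0, 0], 0], [[0, 0, 0], [0, 0, 0], 1], [[0, 0, 0], [0, 0, 0], 1], [[0, 0, 0], [0, 0, 0], 1], [[0, 0, 0], [0, 0, 0], 1], [[0, 0, 0], [0, 0, 0], 1], [[0, 0, 0], [0, 0, 0], 1], [[0, 0, 0], [0, 0, 0], 1]], "grip_force": 35}}

```text
t: 3.98
tcp_pos: [0.4891, -0.0805, 0.0955]
tool_rot: [-0.004, 1.0, -0.0, 0.001]
force: [-0.6, 0.4, 5.6]
finger_gap: 0.411
gripper_force: 36.5
```

>>> {"op": "play_rows", "data": {"rows": [[[0, 0, 0], [0, 0, -5], 1], [[0, 0, 0], [0, 0, -10], 1], [[0, 0, 0], [0, 0, -20], 1], [[0, 0, 0], [0, 0, -20], 1], [[0, 0, 0], [0, 0, -20], 1], [[0, 0, 0], [0, 0, 0], 1], [[0, 0, 0], [0, 0, 0], 1]]}}

```text
t: 4.57
tcp_pos: [0.4891, -0.0805, 0.1708]
tool_rot: [-0.004, 1.0, -0.001, 0.002]
force: [0.8, 0.5, -1.4]
finger_gap: 0.413
gripper_force: 35.8
```

Run:
```python
from h import *
print(sense()["finger_gap"])
p,d,P=cloud("wrist"); np.savez("/tmp/w2",p=p,P=P); save(p,"w2.png")
layers(P,zs=(.076,.04),tol=.004)
c=sense()["tcp_pos"]; print(c)
# held carton bottom
m=(np.hypot(P[...,0]-c[0],P[...,1]-c[1])<.05)&(P[...,2]>.11); 
Q=P[m]; print(len(Q),np.percentile(Q[:,2],[1,5,50,95]).round(3))
```

```text
0.4134326151261866
0.076 3353 [465.2 -76.8] [45.8 52.2] 0.8 z 0.0759
0.04 1636 [482.7 -74.2] [97.1 68.2] 4.9 z 0.0397
[ 0.48831172 -0.08021331  0.16977731]
54712 [0.169 0.182 0.235 0.261]
```

View pics/w2.png

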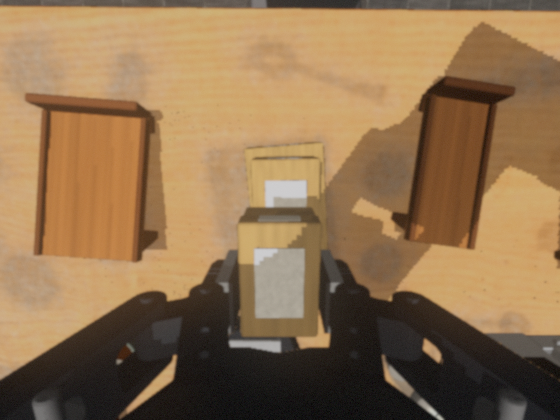

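The carton is held square between the pads, with its lid at about (278,278). The medium and large cartons are undisturbed at (285,180). Next: the held offset and the path to the small tray.

```bash
cat >> h.py <<'E'
def held(P,T,h,uv=(278,290),L=0,yaw=0):
    "carton centre in tool frame, T=state"
    rot=R.from_quat(T["tool_rot"]); X=rot.inv().apply((P.reshape(-1,3)-T["tcp_pos"])).reshape(P.shape)*1000
    z0=np.nanmedian(X[uv[1]-5:uv[1]+5,uv[0]-5:uv[0]+5,2])
    m=(abs(X[...,2]-z0)<3)&(abs(X[...,0])<70)&(abs(X[...,1])<45)
    nl,lab,st,ce=cv2.connectedComponentsWithStats(m.astype(np.uint8),connectivity=4)
    Q=X[lab==lab[uv[1],uv[0]]]; r=cv2.minAreaRect(Q[:,:2].astype(np.float32))
    print("held: top z in tool",z0.round(1),"bottom",(z0+h).round(1),"rect",np.round(r[0],1),np.round(r[1],1),round(r[2],1))
def tray(stop,yaw,off,h,u,w=0):
    "TCP target so that held carton centre (tool-frame off xy, top z) stands u mm up slope, underside w mm above floor"
    G=R.from_euler('zy',[yaw,-14],degrees=True)
    # tool frame: x=-u, y=v, z=-n
    tcp=np.array([u+off[0],-off[1],h+off[2]+w])/1000
    return np.array([*stop,.016])+G.apply(tcp)
STOP=dict(S=((.3952,.0791),-8.0),M=((.4263,.2285),10.3),L=((.4105,-.2458),-4.0))
E
python3 - <<'E'
from h import *
s=sense(); held(np.load("/tmp/w2.npz")["P"],s,32)
E
```

```text
held: top z in tool -13.8 bottom 18.2 rect [ 1.5 -0.8] [48.6 56.8] 88.5
```

Run:
```python
from h import *
st,y=STOP["S"]; off=(1.5,0,-13.8)
for u,w in((60,50),(60,1),(28.5,1)):
    t=tray(st,y,off,32,u,w); print(t.round(4)); goto(t,y,14)
```

```text
[0.4378 0.0705 0.0969]
t 4.62 tcp [ 0.4883 -0.0802  0.1698] turn [ -0.93 -13.94   8.46] then shift [ 87.  140.   58.5] F [-0.1 -1.2 -1.4]
[0.4496 0.0705 0.0494]
t 4.62 tcp [ 0.4883 -0.0802  0.1698] turn [ -0.93 -13.94   8.46] then shift [ 87.  140.  107.5] F [-0.1 -1.2 -1.4]
[0.4194 0.0749 0.0418]
t 4.62 tcp [ 0.4883 -0.0802  0.1698] turn [ -0.93 -13.94   8.46] then shift [118.5 140.  107.5] F [-0.1 -1.2 -1.4]
```

>>> {"op": "play_rows", "data": {"rows": [[[-0.3, -4.65, 2.8], [0, 0, 0], 1], [[-0.3, -4.65, 2.8], [0, 0, 0], 1], [[-0.3, -4.65, 2.8], [0, 0, 0], 1], [[0, 0, 0], [10, 18, 4], 1], [[0, 0, 0], [11, 18, 7], 1], [[0, 0, 0], [11, 18, 8], 1], [[0, 0, 0], [11, 18, 8], 1], [[0, 0, 0], [11, 18, 8], 1], [[0, 0, 0], [11, 18, 8], 1], [[0, 0, 0], [11, 18, 8], 1], [[0, 0, 0], [11, 14, 7], 1], [[0, 0, 0], [0, 0, 0], 1]]}}

```text
t: 5.62
tcp_pos: [0.433, 0.0728, 0.0944]
tool_rot: [0.067, 0.991, 0.009, 0.116]
force: [-0.8, -0.0, -1.3]
finger_gap: 0.418
gripper_force: 35.7
```

Run:
```python
from h import *
st,y=STOP["S"]; off=(1.5,0,-13.8)
for u,w in((60,50),(60,1),(28.5,1)):
    t=tray(st,y,off,32,u,w); print(t.round(4)); goto(t,y,14)
```

```text
[0.4378 0.0705 0.0969]
t 5.62 tcp [0.433  0.0728 0.0944] turn [ 0.03 -0.6   0.24] then shift [-5.5 -1.5 -1.3] F [-0.8 -0.  -1.3]
[0.4496 0.0705 0.0494]
t 5.62 tcp [0.433  0.0728 0.0944] turn [ 0.03 -0.6   0.24] then shift [-5.5 -1.5 47.7] F [-0.8 -0.  -1.3]
[0.4194 0.0749 0.0418]
t 5.62 tcp [0.433  0.0728 0.0944] turn [ 0.03 -0.6   0.24] then shift [26.  -1.5 47.7] F [-0.8 -0.  -1.3]
```

>>> {"op": "play_rows", "data": {"rows": [[[0, -0.6, 0.2], [-3, -1, 10], 1], [[0, 0, 0], [-2, 0, 12], 1], [[0, 0, 0], [0, 0, 12], 1], [[0, 0, 0], [0, 0, 8], 1], [[0, 0, 0], [0, 0, 4], 1], [[0, 0, 0], [0, 0, 0], 1], [[0, 0, 0], [0, 0, 0], 1]]}}

```text
t: 6.2
tcp_pos: [0.4537, 0.0682, 0.0531]
tool_rot: [0.071, 0.989, 0.008, 0.126]
force: [-0.7, -0.1, 0.3]
finger_gap: 0.411
gripper_force: 35.8
```

Run:
```python
from h import *
st,y=STOP["S"]; off=(1.5,0,-13.8)
for u,w in((60,0),(28.5,0)):
    t=tray(st,y,off,32,u,w); goto(t,y,14)
```

```text
t 6.2 tcp [0.4537 0.0682 0.0531] turn [-0.02  0.51 -0.19] then shift [5.1 1.6 3.6] F [-0.7 -0.1  0.3]
t 6.2 tcp [0.4537 0.0682 0.0531] turn [-0.02  0.51 -0.19] then shift [36.6  1.6  3.6] F [-0.7 -0.1  0.3]
```

>>> {"op": "play_rows", "data": {"rows": [[[0, 0.3, -0.1], [2, 1, 1.5], 1], [[0, 0, 0], [5, 0, 1], 1], [[0, 0, 0], [5, 0, 0], 1], [[0, 0, 0], [5, 0, 0], 1], [[0, 0, 0], [5, 0, 0], 1], [[0, 0, 0], [5, 0, 0], 1], [[0, 0, 0], [4, 0, 0], 1], [[0, 0, 0], [0, 0, 0], 1], [[0, 0, 0], [0, 0, 0], 1]]}}

```text
t: 6.95
tcp_pos: [0.4299, 0.0747, 0.0477]
tool_rot: [0.068, 0.99, 0.008, 0.122]
force: [-0.6, 0.1, -0.6]
finger_gap: 0.416
gripper_force: 35.8
```

Run:
```python
from h import *
st,y=STOP["S"]; off=(1.5,0,-13.8)
t=tray(st,y,off,32,28,0); goto(t,y,14)
```

```text
t 6.95 tcp [0.4299 0.0747 0.0477] turn [-0.07  0.02  0.13] then shift [12.  -1.4  4.2] F [-0.6  0.1 -0.6]
```

>>> {"op": "play_rows", "data": {"rows": [[[0, 0, 0], [3, -1, 1], 1], [[0, 0, 0], [3, 0, 1], 1], [[0, 0, 0], [2, 0, 1], 1], [[0, 0, 0], [0, 0, 0], 1], [[0, 0, 0], [0, 0, 0], 1], [[0, 0, 0], [0, 0, 0], 1]]}}

```text
t: 7.45
tcp_pos: [0.4258, 0.0757, 0.0464]
tool_rot: [0.07, 0.99, 0.007, 0.118]
force: [0.2, 0.9, -0.1]
finger_gap: 0.415
gripper_force: 35.7
```

Run:
```python
from h import *
st,y=STOP["S"]; off=(1.5,0,-13.8)
t=tray(st,y,off,32,28,0); goto(t,y,14)
p,d,P=cloud("wrist"); save(p,"w3.png"); goto(t,y,14); held(P,sense(),32)
```

```text
t 7.45 tcp [0.4258 0.0757 0.0464] turn [-0.2  -0.37 -0.06] then shift [ 7.6 -1.8  3.9] F [ 0.2  0.9 -0.1]
t 7.5 tcp [0.4258 0.0757 0.0464] turn [-0.2  -0.37 -0.07] then shift [ 7.7 -1.8  3.9] F [ 0.3 -0.5 -1.2]
held: top z in tool -13.0 bottom 19.0 rect [ 2.  -0.9] [56.6 48.4] 1.0
```

View pics/w3.png

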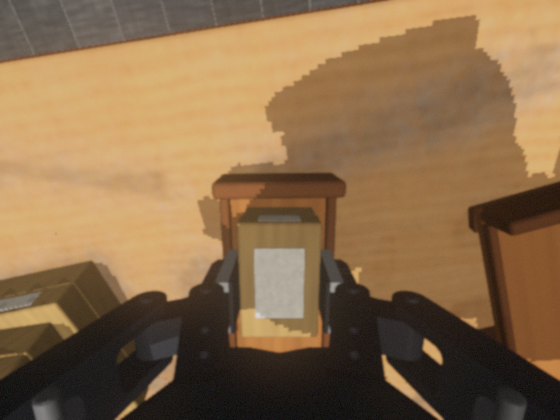

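The carton sits between the lips, with a small gap to the stop at (280,190). I'll keep sliding it down and lowering it.

>>> {"op": "play_rows", "data": {"rows": [[[0, 0, 0], [3, -1, 2], 1], [[0, 0, 0], [3, -1, 2], 1], [[0, 0, 0], [3, 0, 1], 1], [[0, 0, 0], [2, 0, 0], 1], [[0, 0, 0], [0, 0, 0], 1], [[0, 0, 0], [0, 0, 0], 1]]}}

```text
t: 8.0
tcp_pos: [0.4204, 0.0766, 0.0446]
tool_rot: [0.07, 0.991, 0.006, 0.114]
force: [-0.2, 0.3, -0.6]
finger_gap: 0.411
gripper_force: 35.7
```

Run:
```python
from h import *
st,y=STOP["S"]; off=(1.8,0,-13.4)
t=tray(st,y,off,32,28,0); goto(t,y,14)
```

```text
t 8.0 tcp [0.4204 0.0766 0.0446] turn [-0.37 -0.9  -0.09] then shift [ 1.7 -1.9  3. ] F [-0.2  0.3 -0.6]
```

>>> {"op": "play_rows", "data": {"rows": [[[-0.4, -0.9, 0], [1, -1, 2], 1], [[0, 0, 0], [1, -1, 2], 1], [[0, 0, 0], [1, 0, 1], 1], [[0, 0, 0], [0, 0, 0], 1], [[0, 0, 0], [0, 0, 0], 1]]}}

```text
t: 8.42
tcp_pos: [0.4239, 0.0764, 0.0455]
tool_rot: [0.07, 0.991, 0.007, 0.116]
force: [0.6, -0.0, 0.4]
finger_gap: 0.416
gripper_force: 35.7
```

Run:
```python
from h import *
st,y=STOP["S"]; off=(1.8,0,-13.4)
t=tray(st,y,off,32,28,0); goto(t,y,14)
p,d,P=cloud("wrist"); save(p,"w4.png"); held(P,sense(),32)
```

```text
t 8.42 tcp [0.4239 0.0764 0.0455] turn [-0.17 -0.6  -0.1 ] then shift [ 5.2 -2.2  3.1] F [ 0.6 -0.   0.4]
held: top z in tool -13.0 bottom 19.0 rect [ 2.1 -0.6] [48.4 56.4] 88.9
```

>>> {"op": "play_rows", "data": {"rows": [[[0, 0, 0], [0, 0, 0], 1], [[0, 0, 0], [0, 0, 0], 1], [[0, 0, 0], [0, 0, 0], 1]]}}

```text
t: 8.72
tcp_pos: [0.4238, 0.0764, 0.0455]
tool_rot: [0.07, 0.991, 0.007, 0.116]
force: [0.4, -0.1, -1.0]
finger_gap: 0.416
gripper_force: 35.8
```

>>> {"op": "play_rows", "data": {"rows": [[[0, 0, 0], [0, 0, 3], 1], [[0, 0, 0], [0, 0, 0], 1], [[0, 0, 0], [0, 0, 0], 1]]}}

```text
t: 8.97
tcp_pos: [0.4245, 0.0768, 0.0437]
tool_rot: [0.07, 0.991, 0.007, 0.115]
force: [-2.1, 1.0, 5.0]
finger_gap: 0.414
gripper_force: 36.7
```

>>> {"op": "play_rows", "data": {"rows": [[[0, 0, 0], [0, 0, 0], 1], [[0, 0, 0], [0, 0, 0], 1], [[0, 0, 0], [0, 0, 0], 1]]}}

```text
t: 9.22
tcp_pos: [0.4246, 0.0768, 0.0437]
tool_rot: [0.07, 0.991, 0.007, 0.115]
force: [-2.2, 0.2, 4.7]
finger_gap: 0.413
gripper_force: 36.7
```

>>> {"op": "play_rows", "data": {"rows": [[[0, -0.6, 0], [3, -1, 0], 1], [[0, 0, 0], [3, 0, 0], 1], [[0, 0, 0], [2, 0, 0], 1], [[0, 0, 0], [0, 0, 0], 1], [[0, 0, 0], [0, 0, 0], 1]]}}

```text
t: 9.63
tcp_pos: [0.4216, 0.078, 0.0468]
tool_rot: [0.07, 0.991, 0.006, 0.117]
force: [-0.1, 0.2, -1.2]
finger_gap: 0.412
gripper_force: 35.9
```

Run:
```python
from h import *
st,y=STOP["S"]; off=(1.8,0,-13.4)
t=tray(st,y,off,32,28,0); goto(t,y,14)
p,d,P=cloud("wrist"); save(p,"w4.png"); held(P,sense(),32)
```

```text
t 9.63 tcp [0.4216 0.078  0.0468] turn [-0.36 -0.56 -0.1 ] then shift [ 3.1 -3.5  4.9] F [-0.1  0.2 -1.2]
held: top z in tool -13.4 bottom 18.6 rect [ 2.3 -0.6] [48.5 56.6] 88.6
```

View pics/w4.png

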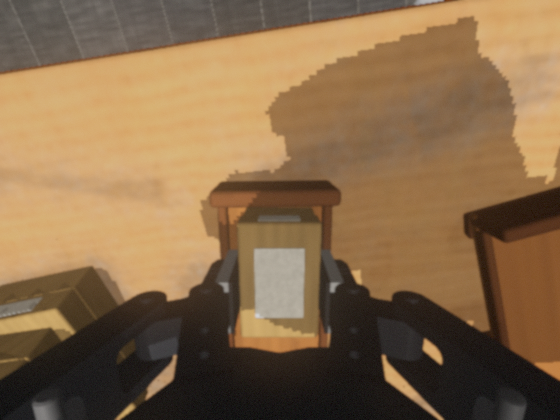

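The carton is about 4 mm from the stop at (275,205), hovering slightly and a little off to one side.

>>> {"op": "play_rows", "data": {"rows": [[[-0.3, -0.5, 0], [3, -3, 3], 1], [[0, 0, 0], [0, 0, 0], 1], [[0, 0, 0], [0, 0, 0], 1], [[0, 0, 0], [0, 0, 0], 1]]}}

```text
t: 10.02
tcp_pos: [0.4228, 0.0763, 0.0477]
tool_rot: [0.071, 0.991, 0.007, 0.117]
force: [-0.2, -0.6, -0.5]
finger_gap: 0.412
gripper_force: 35.9
```

Run:
```python
from h import *
st,y=STOP["S"]; off=(2,0,-13.4)
t=tray(st,y,off,32,28,0); goto(t,y,14)
```

```text
t 10.02 tcp [0.4228 0.0763 0.0477] turn [-0.2  -0.47 -0.13] then shift [ 4.5 -2.   5.5] F [-0.2 -0.6 -0.5]
```

>>> {"op": "play_rows", "data": {"rows": [[[0, 0, 0], [3, -2, 3], 1], [[0, 0, 0], [2, 0, 3], 1], [[0, 0, 0], [0, 0, 0], 1]]}}

```text
t: 10.27
tcp_pos: [0.422, 0.076, 0.0441]
tool_rot: [0.071, 0.991, 0.006, 0.114]
force: [-0.3, 1.0, -0.6]
finger_gap: 0.413
gripper_force: 35.9
```

Run:
```python
from h import *
st,y=STOP["S"]; off=(2,0,-13.4)
t=tray(st,y,off,32,28,0); goto(t,y,14)
```

```text
t 10.27 tcp [0.422  0.076  0.0441] turn [-0.31 -0.84 -0.12] then shift [ 3.  -1.5  2.2] F [-0.3  1.  -0.6]
```

>>> {"op": "play_rows", "data": {"rows": [[[0, -0.8, 0], [3, -1, 2], 1], [[0, 0, 0], [3, 0, 2], 1], [[0, 0, 0], [0, 0, 0], 1]]}}

```text
t: 10.52
tcp_pos: [0.422, 0.0775, 0.0455]
tool_rot: [0.071, 0.991, 0.005, 0.116]
force: [-0.5, -0.0, -0.7]
finger_gap: 0.415
gripper_force: 35.9
```

Run:
```python
from h import *
st,y=STOP["S"]; off=(2,0,-13.4)
t=tray(st,y,off,32,28,0); goto(t,y,14)
```

```text
t 10.52 tcp [0.422  0.0775 0.0455] turn [-0.5  -0.62 -0.1 ] then shift [ 3.  -3.   3.6] F [-0.5 -0.  -0.7]
```

>>> {"op": "play_rows", "data": {"rows": [[[-0.4, -0.6, 0], [4, -3, 7], 1], [[0, 0, 0], [0, 0, 0], 1], [[0, 0, 0], [0, 0, 0], 1]]}}

```text
t: 10.77
tcp_pos: [0.4251, 0.0761, 0.0441]
tool_rot: [0.071, 0.991, 0.006, 0.116]
force: [0.2, -0.9, -0.5]
finger_gap: 0.415
gripper_force: 35.9
```

Run:
```python
from h import *
st,y=STOP["S"]; off=(2,0,-13.4)
t=tray(st,y,off,32,28,0); goto(t,y,14)
```

```text
t 10.77 tcp [0.4251 0.0761 0.0441] turn [-0.31 -0.59 -0.14] then shift [ 5.9 -2.   1.5] F [ 0.2 -0.9 -0.5]
```

>>> {"op": "play_rows", "data": {"rows": [[[0, 0, 0], [4, 0, 0], 1], [[0, 0, 0], [4, 0, 0], 1], [[0, 0, 0], [4, 0, 2], 1], [[0, 0, 0], [0, 0, 2], 1], [[0, 0, 0], [0, 0, 0], 1]]}}

```text
t: 11.18
tcp_pos: [0.4196, 0.0791, 0.0431]
tool_rot: [0.071, 0.991, 0.005, 0.112]
force: [2.9, 0.0, 1.5]
finger_gap: 0.411
gripper_force: 36.0
```

Run:
```python
from h import *
st,y=STOP["S"]; off=(2,0,-13.4)
t=tray(st,y,off,32,28,0); goto(t,y,14)
```

```text
t 11.18 tcp [0.4196 0.0791 0.0431] turn [-0.48 -1.02 -0.12] then shift [-0.1 -4.2  1.8] F [2.9 0.  1.5]
```

>>> {"op": "play_rows", "data": {"rows": [[[-0.4, -1, 0], [0, -3, 1], 1], [[0, 0, 0], [0, -2, 2], 1], [[0, 0, 0], [0, 0, 0], 1], [[0, 0, 0], [0, 0, 0], 1]]}}

```text
t: 11.52
tcp_pos: [0.4225, 0.0755, 0.0455]
tool_rot: [0.071, 0.991, 0.007, 0.115]
force: [-0.8, 0.2, -0.7]
finger_gap: 0.41
gripper_force: 35.9
```

Run:
```python
from h import *
st,y=STOP["S"]; off=(2,0,-13.4)
t=tray(st,y,off,32,28,0); goto(t,y,14)
```

```text
t 11.52 tcp [0.4225 0.0755 0.0455] turn [-0.24 -0.71 -0.16] then shift [ 3.8 -1.1  3.4] F [-0.8  0.2 -0.7]
```

>>> {"op": "play_rows", "data": {"rows": [[[0, 0, 0], [2, 0, 3], 1], [[0, 0, 0], [1, 0, 2], 1], [[0, 0, 0], [0, 0, 1], 1], [[0, 0, 0], [0, 0, 0], 1]]}}

```text
t: 11.85
tcp_pos: [0.4225, 0.0764, 0.0429]
tool_rot: [0.071, 0.991, 0.006, 0.114]
force: [-4.5, -1.3, 15.7]
finger_gap: 0.411
gripper_force: 38.1
```

Run:
```python
from h import *
st,y=STOP["S"]; off=(2,0,-13.4)
t=tray(st,y,off,32,28,0); goto(t,y,14)
```

```text
t 11.85 tcp [0.4225 0.0764 0.0429] turn [-0.42 -0.89 -0.13] then shift [ 3.  -1.9  0.9] F [-4.5 -1.3 15.7]
```

>>> {"op": "play_rows", "data": {"rows": [[[0, 0, 0], [0, 0, 0], 0.4], [[0, 0, 0], [0, 0, 0], 0.3], [[0, 0, 0], [0, 0, 0], 0.2], [[0, 0, 0], [0, 0, 0], 0.2], [[0, 0, 0], [0, 0, 0], 0.2], [[0, 0, 0], [0, 0, -15], 0.2], [[0, 0, 0], [0, 0, -25], 0.2], [[0, 0, 0], [0, 0, -30], 0], [[0, 0, 0], [0, 0, -30], 0], [[0, 0, 0], [0, 0, 0], 0], [[0, 0, 0], [0, 0, 0], 0]]}}

```text
t: 12.77
tcp_pos: [0.4194, 0.0827, 0.0731]
tool_rot: [0.069, 0.99, 0.019, 0.121]
force: [0.4, 0.1, -1.2]
finger_gap: 0.999
gripper_force: 0.0
```

```bash
cat >> h.py <<'E'
def intray(P,key,h,hl,hw):
    st,y=STOP[key]; G=R.from_euler('zy',[y,-14],degrees=True)
    X=G.inv().apply(P.reshape(-1,3)-np.array([*st,.016]))*1000
    X=X[(abs(X[:,2]-h)<4)&(abs(X[:,0]-hl)<hl+30)&(abs(X[:,1])<hw+15)&(X[:,0]>1)]
    r=cv2.minAreaRect(X[:,:2].astype(np.float32)); print(key,"in tray: centre",np.round(r[0],1),np.round(r[1],1),round(r[2],1),"top",np.median(X[:,2]).round(1),len(X))
E
python3 - <<'E'
from h import *
p,d,P=cloud("wrist"); save(p,"w5.png"); intray(P,"S",32,28,18); layers(P,zs=(.076,.04))
goto((.482,-.0765,.15),1.5)
E
```

```text
S in tray: centre [30.8  1.9] [56.6 36.2] 0.2 top 32.0 6646
0.076 610 [480.8 -58.8] [79.9 17.6] 4.6 z 0.0751
0.04 2616 [447.9 -68.6] [31.5 53. ] 3.1 z 0.0396
t 12.82 tcp [0.4193 0.0827 0.0728] turn [ 2.06 13.91 -9.43] then shift [ -58.5 -160.7  -77.2] F [0.3 0.8 0.1]
```

View pics/w5.png

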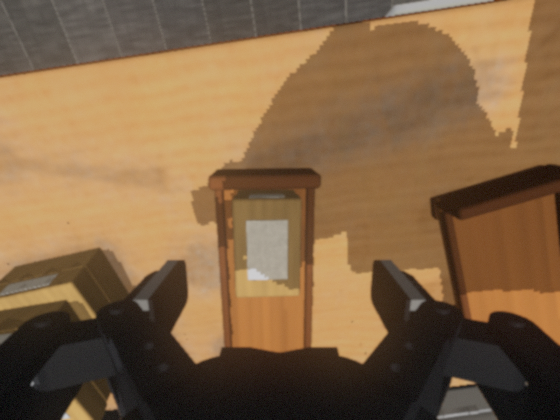

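The small carton lies flat at u=30.8 and v=1.9 mm in its tray frame, seen at (267,245), which is within limits. The odd motion came from the near reach limit. Next is the medium carton.

>>> {"op": "play_rows", "data": {"rows": [[[0.5, 3.5, -2.4], [-5, 0, -5], 0], [[0.5, 3.5, -2.4], [-10, 0, -10], 0], [[0.5, 3.5, -2.3], [-10, 0, -15], 0], [[0.5, 3.4, -2.3], [-10, 0, -15], 0], [[0, 0, 0], [-10, -10, -20], 0], [[0, 0, 0], [-10, -20, -20], 0], [[0, 0, 0], [0, -25, 0], 0], [[0, 0, 0], [0, -25, 0], 0], [[0, 0, 0], [0, -25, 0], 0], [[0, 0, 0], [0, -25, 0], 0], [[0, 0, 0], [0, -20, 0], 0], [[0, 0, 0], [0, 0, 0], 0]]}}

```text
t: 13.82
tcp_pos: [0.4617, -0.0691, 0.152]
tool_rot: [0.003, 0.999, 0.015, 0.029]
force: [0.5, 0.6, -0.2]
finger_gap: 1.002
gripper_force: 0.0
```

Run:
```python
from h import *
print(sense()["q"])
p,d,P=cloud("wrist"); layers(P,zs=(.076,.04))
goto((.482,-.0765,.15),1.5)
```

```text
[-0.42158874  0.44694272  1.94457394  0.07928218  0.71059342 -2.04451731]
0.076 7054 [482.4 -76.3] [80.8 52.1] 1.5 z 0.0759
0.04 2145 [486.1 -73.9] [104.4  68.1] 4.8 z 0.0397
t 13.87 tcp [ 0.4608 -0.0674  0.1519] turn [ 1.78  3.27 -1.89] then shift [-20.9  -9.7   1.9] F [-0.7  0.7  0.4]
```

>>> {"op": "play_rows", "data": {"rows": [[[0.9, 1.6, -1], [0, 0, 0], 0], [[0.9, 1.6, -0.9], [0, 0, 0], 0], [[0, 0, 0], [-10, -5, 0], 0], [[0, 0, 0], [-11, -5, 2], 0], [[0, 0, 0], [0, 0, 20], 0], [[0, 0, 0], [0, 0, 20], 0], [[0, 0, 0], [0, 0, 0], 0], [[0, 0, 0], [0, 0, 0], 0]]}}

```text
t: 14.53
tcp_pos: [0.4804, -0.0742, 0.1097]
tool_rot: [-0.015, 1.0, -0.0, -0.001]
force: [0.2, -0.4, -0.7]
finger_gap: 1.003
gripper_force: 0.0
```

Run:
```python
from h import *
goto((.482,-.0765,.0585),1.5)
```

```text
t 14.53 tcp [ 0.4804 -0.0742  0.1097] turn [-0.   -0.16  0.26] then shift [-1.5 -2.4 51.2] F [ 0.2 -0.4 -0.7]
```

>>> {"op": "play_rows", "data": {"rows": [[[0, 0, 0], [-1.5, -2.5, 15], 0], [[0, 0, 0], [0, 0, 15], 0], [[0, 0, 0], [0, 0, 13], 0], [[0, 0, 0], [0, 0, 8], 0], [[0, 0, 0], [0, 0, 0], 0], [[0, 0, 0], [0, 0, 0], 1], [[0, 0, 0], [0, 0, 0], 1], [[0, 0, 0], [0, 0, 0], 1], [[0, 0, 0], [0, 0, 0], 1], [[0, 0, 0], [0, 0, 0], 1], [[0, 0, 0], [0, 0, 0], 1]], "grip_force": 40}}

```text
t: 15.45
tcp_pos: [0.4838, -0.0786, 0.0608]
tool_rot: [-0.015, 1.0, -0.002, 0.001]
force: [-0.1, 1.1, 6.3]
finger_gap: 0.598
gripper_force: 42.8
```

>>> {"op": "play_rows", "data": {"rows": [[[0, 0, 0], [0, 0, -5], 1], [[0, 0, 0], [0, 0, -10], 1], [[0, 0, 0], [0, 0, -20], 1], [[0, 0, 0], [0, 0, -20], 1], [[0, 0, 0], [0, 0, -20], 1], [[0, 0, 0], [0, 0, -20], 1], [[0, 0, 0], [0, 0, 0], 1]]}}

```text
t: 16.03
tcp_pos: [0.4853, -0.079, 0.1587]
tool_rot: [-0.015, 1.0, -0.003, 0.004]
force: [0.5, -0.1, -0.3]
finger_gap: 0.6
gripper_force: 42.1
```

Run:
```python
from h import *
p,d,P=cloud("wrist"); s=sense(); held(P,s,36)
st,y=STOP["M"]
for u,w in((75,60),(75,1),(40,1)):
    t=tray(st,y,(0,0,-17.5),36,u,w); print(t.round(4)); goto(t,y,14)
```

```text
held: top z in tool -17.2 bottom 18.8 rect [ 4.  -0.9] [73.1 64.8] 0.3
[0.4789 0.2419 0.11  ]
t 16.08 tcp [ 0.4844 -0.0787  0.1571] turn [  1.14 -13.63  -8.53] then shift [-40.8 318.5  44.4] F [0.1 0.1 0.3]
[0.4932 0.2419 0.0528]
t 16.08 tcp [ 0.4844 -0.0787  0.1571] turn [  1.14 -13.63  -8.53] then shift [-40.8 318.5 103.4] F [0.1 0.1 0.3]
[0.4598 0.2357 0.0444]
t 16.08 tcp [ 0.4844 -0.0787  0.1571] turn [  1.14 -13.63  -8.53] then shift [ -5.8 318.5 103.4] F [0.1 0.1 0.3]
```

>>> {"op": "play_rows", "data": {"rows": [[[0.3, -4.5, -2.8], [0, 0, -3], 1], [[0.4, -4.5, -2.8], [0, 0, 0], 1], [[0.4, -4.5, -2.8], [0, 0, 0], 1], [[0, 0, 0], [0, 25, 0], 1], [[0, 0, 0], [-5, 35, 0], 1], [[0, 0, 0], [-5, 35, 0], 1], [[0, 0, 0], [-5, 35, 0], 1], [[0, 0, 0], [-5, 35, 0], 1], [[0, 0, 0], [-5, 35, 0], 1], [[0, 0, 0], [-5, 35, 0], 1], [[0, 0, 0], [-5, 35, 0], 1], [[0, 0, 0], [-5, 30, 0], 1]]}}

```text
t: 17.08
tcp_pos: [0.4685, 0.2261, 0.1544]
tool_rot: [-0.088, 0.989, -0.009, 0.117]
force: [1.3, -0.7, 0.2]
finger_gap: 0.598
gripper_force: 42.1
```

>>> {"op": "play_rows", "data": {"rows": [[[0, 0, 0], [0, 15, 10], 1], [[0, 0, 0], [0, 5, 15], 1], [[0, 0, 0], [0, 0, 15], 1], [[0, 0, 0], [0, 0, 0], 1], [[0, 0, 0], [0, 0, 0], 1]]}}

```text
t: 17.5
tcp_pos: [0.4747, 0.2436, 0.1143]
tool_rot: [-0.088, 0.989, -0.01, 0.116]
force: [0.6, 0.1, -0.4]
finger_gap: 0.598
gripper_force: 42.1
```

```bash
cat >> h.py <<'E'
def tgt(k,off,h,*uw):
    st,y=STOP[k]
    for u,w in uw: goto(tray(st,y,off,h,u,w),y,14)
E
python3 - <<'E'
from h import *
tgt("M",(1,0,-17.3),36,(65,1),(40,0))
E
```

```text
t 17.5 tcp [0.4747 0.2436 0.1143] turn [ 0.18 -0.61 -0.15] then shift [ 6.3 -2.2 64. ] F [ 0.6  0.1 -0.4]
t 17.5 tcp [0.4747 0.2436 0.1143] turn [ 0.18 -0.61 -0.15] then shift [31.3 -2.2 65. ] F [ 0.6  0.1 -0.4]
```

>>> {"op": "play_rows", "data": {"rows": [[[0, -0.6, 0], [0, -2, 15], 1], [[0, 0, 0], [0, 0, 15], 1], [[0, 0, 0], [0, 0, 14], 1], [[0, 0, 0], [0, 0, 8], 1], [[0, 0, 0], [0, 0, 6], 1], [[0, 0, 0], [0, 0, 0], 1], [[0, 0, 0], [0, 0, 0], 1]]}}

```text
t: 18.08
tcp_pos: [0.4904, 0.242, 0.0597]
tool_rot: [-0.088, 0.988, -0.009, 0.123]
force: [0.1, -0.2, 0.3]
finger_gap: 0.601
gripper_force: 42.1
```

Run:
```python
from h import *
tgt("M",(1,0,-17.3),36,(40,0))
```

```text
t 18.08 tcp [0.4904 0.242  0.0597] turn [ 0.19  0.21 -0.2 ] then shift [33.  -0.3  8.2] F [ 0.1 -0.2  0.3]
```

>>> {"op": "play_rows", "data": {"rows": [[[0, 0, 0], [4, 0, 2], 1], [[0, 0, 0], [5, 0, 2], 1], [[0, 0, 0], [5, 0, 1], 1], [[0, 0, 0], [5, 0, 1], 1], [[0, 0, 0], [5, 0, 0], 1], [[0, 0, 0], [4, 0, 0], 1], [[0, 0, 0], [2, 0, 0], 1], [[0, 0, 0], [0, 0, 0], 1], [[0, 0, 0], [0, 0, 0], 1]]}}

```text
t: 18.83
tcp_pos: [0.4645, 0.2376, 0.0478]
tool_rot: [-0.088, 0.988, -0.008, 0.126]
force: [0.1, 0.0, 7.1]
finger_gap: 0.599
gripper_force: 42.9
```

Run:
```python
from h import *
tgt("M",(1,0,-17.3),36,(40,0))
p,d,P=cloud("wrist"); held(P,sense(),36)
```

```text
t 18.83 tcp [0.4645 0.2376 0.0478] turn [ 0.27  0.51 -0.19] then shift [ 4.6 -1.   2.9] F [0.1 0.  7.1]
held: top z in tool -15.8 bottom 20.2 rect [ 4.8 -0.4] [64.4 73.1] 90.0
```

>>> {"op": "play_rows", "data": {"rows": [[[0, 0, 0], [3, -1, 0], 1], [[0, 0, 0], [3, 0, 0], 1], [[0, 0, 0], [0, 0, 0], 1], [[0, 0, 0], [0, 0, 0], 1]]}}

```text
t: 19.22
tcp_pos: [0.4604, 0.236, 0.0467]
tool_rot: [-0.088, 0.988, -0.008, 0.127]
force: [4.0, -0.1, 6.8]
finger_gap: 0.6
gripper_force: 42.9
```

Run:
```python
from h import *
tgt("M",(1.3,0,-15.8),36,(40,0))
```

```text
t 19.22 tcp [0.4604 0.236  0.0467] turn [ 0.31  0.67 -0.2 ] then shift [-0.1 -0.1  1.4] F [ 4.  -0.1  6.8]
```

>>> {"op": "play_rows", "data": {"rows": [[[0, 0, 0], [0, 0, 0], 0.3], [[0, 0, 0], [0, 0, 0], 0.2], [[0, 0, 0], [0, 0, 0], 0.1], [[0, 0, 0], [0, 0, 0], 0.1], [[0, 0, 0], [0, 0, 0], 0.1], [[0, 0, 0], [0, 0, -10], 0.1], [[0, 0, 0], [-2, 0, -20], 0.1], [[0, 0, 0], [-5, 0, -25], 0], [[0, 0, 0], [-6, 0, -30], 0], [[0, 0, 0], [-6, 0, -30], 0], [[0, 0, 0], [0, 0, 0], 0]]}}

```text
t: 20.13
tcp_pos: [0.4501, 0.2391, 0.166]
tool_rot: [-0.088, 0.988, -0.008, 0.128]
force: [0.2, 0.5, -0.5]
finger_gap: 0.998
gripper_force: 0.0
```

Run:
```python
from h import *
p,d,P=cloud("wrist"); save(p,"w6.png"); intray(P,"M",36,40,26); intray(P,"S",32,28,18)
goto((.486,-.075,.15),4.8)
```

```text
M in tray: centre [40.5 -1.4] [52.1 79.2] 89.7 top 36.2 6405
S in tray: centre [31.   2.2] [56.3 37.4] 0.1 top 31.9 4349
t 20.18 tcp [0.4491 0.2385 0.1639] turn [-1.53 14.47  5.33] then shift [ -10.5 -315.5   13.9] F [ 0.7  0.  -0.3]
```

View pics/w6.png

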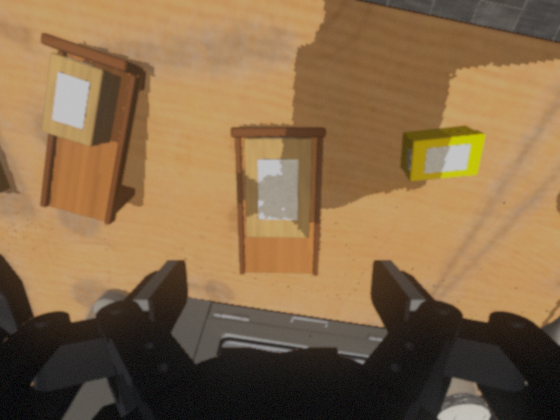

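The medium carton is against its stop at (277,185). The small one is seated at (72,100), and the yellow look-alike at (443,155) is untouched. Now the large carton.

>>> {"op": "play_rows", "data": {"rows": [[[-0.5, 4.8, 1.8], [0, 0, 0], 0], [[-0.5, 4.8, 1.8], [0, 0, 0], 0], [[-0.5, 4.8, 1.7], [0, 0, 0], 0], [[0, 0, 0], [-1, -25, 0], 0], [[0, 0, 0], [-1, -35, 0], 0], [[0, 0, 0], [-1, -35, 0], 0], [[0, 0, 0], [-1, -35, 0], 0], [[0, 0, 0], [-1, -35, 0], 0], [[0, 0, 0], [-1, -35, 0], 0], [[0, 0, 0], [-1, -35, 0], 0], [[0, 0, 0], [-1, -35, 0], 0], [[0, 0, 0], [-1, -30, 0], 0]]}}

```text
t: 21.18
tcp_pos: [0.4808, -0.0625, 0.1601]
tool_rot: [-0.041, 0.999, -0.001, -0.004]
force: [1.6, 0.5, 0.6]
finger_gap: 1.002
gripper_force: 0.0
```

>>> {"op": "play_rows", "data": {"rows": [[[0, 0, 0], [0, -10, 0], 0], [[0, 0, 0], [0, 0, 0], 0], [[0, 0, 0], [0, 0, 0], 0]]}}

```text
t: 21.43
tcp_pos: [0.4814, -0.0699, 0.1606]
tool_rot: [-0.041, 0.999, -0.0, -0.004]
force: [-0.9, -0.3, 0.0]
finger_gap: 1.0
gripper_force: 0.0
```

Run:
```python
from h import *
p,d,P=cloud("wrist"); layers(P,zs=(.04,)); goto((.486,-.074,.1),4.8)
```

```text
0.04 9055 [486.4 -73.8] [104.2  68.3] 5.1 z 0.04
t 21.48 tcp [ 0.4813 -0.0691  0.1607] turn [-0.01 -0.46  0.01] then shift [-4.3 -5.3 60.7] F [ 0.5 -0.1  0.3]
```

>>> {"op": "play_rows", "data": {"rows": [[[0, -0.4, 0], [-2, -2, 15], 0], [[0, 0, 0], [-2, -3, 20], 0], [[0, 0, 0], [0, 0, 20], 0], [[0, 0, 0], [0, 0, 15], 0], [[0, 0, 0], [0, 0, 0], 0], [[0, 0, 0], [0, 0, 0], 0]]}}

```text
t: 21.98
tcp_pos: [0.4859, -0.0732, 0.091]
tool_rot: [-0.043, 0.999, -0.0, -0.001]
force: [-0.3, 0.5, -0.2]
finger_gap: 0.999
gripper_force: 0.0
```

Run:
```python
from h import *
goto((.486,-.074,.019),4.9)
```

```text
t 21.98 tcp [ 0.4859 -0.0732  0.091 ] turn [-0.02 -0.07  0.04] then shift [-0.  -0.8 72. ] F [-0.3  0.5 -0.2]
```

>>> {"op": "play_rows", "data": {"rows": [[[0, 0, 0], [0, -1, 15], 0], [[0, 0, 0], [0, 0, 20], 0], [[0, 0, 0], [0, 0, 18], 0], [[0, 0, 0], [0, 0, 12], 0], [[0, 0, 0], [0, 0, 6], 0], [[0, 0, 0], [0, 0, 0], 0], [[0, 0, 0], [0, 0, 0], 1], [[0, 0, 0], [0, 0, 0], 1], [[0, 0, 0], [0, 0, 0], 1], [[0, 0, 0], [0, 0, 0], 1], [[0, 0, 0], [0, 0, 0], 1], [[0, 0, 0], [0, 0, 0], 1]], "grip_force": 45}}

```text
t: 22.98
tcp_pos: [0.4877, -0.0762, 0.0219]
tool_rot: [-0.042, 0.999, -0.001, 0.002]
force: [-0.4, 2.6, 6.5]
finger_gap: 0.787
gripper_force: 52.0
```

>>> {"op": "play_rows", "data": {"rows": [[[0, 0, 0], [0, 0, -5], 1], [[0, 0, 0], [0, 0, -10], 1], [[0, 0, 0], [0, 0, -20], 1], [[0, 0, 0], [0, 0, -20], 1], [[0, 0, 0], [0, 0, -20], 1], [[0, 0, 0], [0, 0, -25], 1], [[0, 0, 0], [0, 0, -25], 1], [[0, 0, 0], [0, 0, 0], 1]]}}

```text
t: 23.65
tcp_pos: [0.4895, -0.0771, 0.1503]
tool_rot: [-0.042, 0.999, -0.003, 0.005]
force: [1.7, -0.6, -2.0]
finger_gap: 0.788
gripper_force: 51.5
```

Run:
```python
from h import *
p,d,P=cloud("wrist"); held(P,sense(),40)
tgt("L",(0,0,-21),40,(70,40),(52,0))
```

```text
held: top z in tool -20.3 bottom 19.7 rect [ 9.6 -0.9] [80.5 85.8] 89.8
t 23.7 tcp [ 0.4885 -0.0768  0.1484] turn [ -0.16 -13.56   8.79] then shift [  25.7 -176.1   50.6] F [ 1.  -0.2 -3.1]
t 23.7 tcp [ 0.4885 -0.0768  0.1484] turn [ -0.16 -13.56   8.79] then shift [  43.7 -176.1   90.6] F [ 1.  -0.2 -3.1]
```

>>> {"op": "play_rows", "data": {"rows": [[[0, -4.5, 2.9], [0, 0, -3], 1], [[0, -4.5, 2.9], [0, 0, 0], 1], [[-0.1, -4.5, 2.9], [0, 0, 0], 1], [[0, 0, 0], [3, -22, 0], 1], [[0, 0, 0], [4, -28, 0], 1], [[0, 0, 0], [4, -28, 0], 1], [[0, 0, 0], [4, -28, 0], 1], [[0, 0, 0], [4, -28, 5], 1], [[0, 0, 0], [4, -25, 15], 1], [[0, 0, 0], [3, -17, 15], 1], [[0, 0, 0], [0, 0, 15], 1], [[0, 0, 0], [0, 0, 0], 1]]}}

```text
t: 24.7
tcp_pos: [0.4602, -0.2499, 0.0876]
tool_rot: [0.035, 0.993, 0.007, 0.116]
force: [-0.4, 1.0, -2.0]
finger_gap: 0.787
gripper_force: 51.7
```

Run:
```python
from h import *
tgt("L",(1,0,-20.3),40,(70,0),(52,0))
```

```text
t 24.7 tcp [ 0.4602 -0.2499  0.0876] turn [ 0.26 -0.68 -0.12] then shift [-5.3 -0.5 37.7] F [-0.4  1.  -2. ]
t 24.7 tcp [ 0.4602 -0.2499  0.0876] turn [ 0.26 -0.68 -0.12] then shift [12.7 -0.5 37.7] F [-0.4  1.  -2. ]
```

>>> {"op": "play_rows", "data": {"rows": [[[0.2, -0.6, 0], [-3, 0, 10], 1], [[0, 0, 0], [0, 0, 12], 1], [[0, 0, 0], [0, 0, 8], 1], [[0, 0, 0], [0, 0, 4], 1], [[0, 0, 0], [0, 0, 0], 1], [[0, 0, 0], [0, 0, 0], 1]]}}

```text
t: 25.2
tcp_pos: [0.4729, -0.2495, 0.0586]
tool_rot: [0.034, 0.992, 0.003, 0.123]
force: [-0.3, -0.8, -1.9]
finger_gap: 0.779
gripper_force: 51.9
```

Run:
```python
from h import *
tgt("L",(1,0,-20.3),40,(52,0))
```

```text
t 25.2 tcp [ 0.4729 -0.2495  0.0586] turn [-0.09  0.16  0.11] then shift [17.9 -1.2  6.5] F [-0.3 -0.8 -1.9]
```

>>> {"op": "play_rows", "data": {"rows": [[[0, 0, 0], [3, -1, 2], 1], [[0, 0, 0], [4, 0, 2], 1], [[0, 0, 0], [4, 0, 1.5], 1], [[0, 0, 0], [4, 0, 1], 1], [[0, 0, 0], [2, 0, 0.5], 1], [[0, 0, 0], [0, 0, 0], 1], [[0, 0, 0], [0, 0, 0], 1]]}}

```text
t: 25.78
tcp_pos: [0.4615, -0.2526, 0.0514]
tool_rot: [0.034, 0.991, -0.001, 0.128]
force: [4.6, 3.7, 19.7]
finger_gap: 0.786
gripper_force: 54.4
```

Run:
```python
from h import *
tgt("L",(1,0,-20.3),40,(52,0))
```

```text
t 25.78 tcp [ 0.4615 -0.2526  0.0514] turn [-0.54  0.7   0.14] then shift [5.4 2.8 2.3] F [ 4.6  3.7 19.7]
```

>>> {"op": "play_rows", "data": {"rows": [[[-0.5, 0.5, 0], [2, 2, -1.5], 1], [[0, 0, 0], [3, 1, 0], 1], [[0, 0, 0], [2, 0, 0], 1], [[0, 0, 0], [0, 0, 0], 1], [[0, 0, 0], [0, 0, 0], 1]]}}

```text
t: 26.2
tcp_pos: [0.4562, -0.2494, 0.0504]
tool_rot: [0.034, 0.992, 0.004, 0.124]
force: [14.4, 3.8, 12.6]
finger_gap: 0.78
gripper_force: 53.3
```

Run:
```python
from h import *
tgt("L",(1,0,-20.3),40,(52,0))
```

```text
t 26.2 tcp [ 0.4562 -0.2494  0.0504] turn [0.   0.27 0.09] then shift [-0.2 -0.   2.7] F [14.4  3.8 12.6]
```

>>> {"op": "play_rows", "data": {"rows": [[[0, 0, 0], [0, 0, 0], 0.1], [[0, 0, 0], [0, 0, 0], 0.05], [[0, 0, 0], [0, 0, 0], 0], [[0, 0, 0], [0, 0, 0], 0], [[0, 0, 0], [0, 0, 0], 0], [[0, 0, 0], [0, 0, -10], 0], [[0, 0, 0], [-2, 0, -20], 0], [[0, 0, 0], [-5, 0, -25], 0], [[0, 0, 0], [-6, 0, -30], 0], [[0, 0, 0], [-6, 0, -30], 0], [[0, 0, 0], [0, 0, 0], 0]]}}

```text
t: 27.12
tcp_pos: [0.4441, -0.2507, 0.1681]
tool_rot: [0.033, 0.992, 0.004, 0.122]
force: [0.2, -0.5, 0.3]
finger_gap: 1.002
gripper_force: 0.0
```

Run:
```python
from h import *
p,d,P=cloud("wrist"); save(p,"w7.png"); intray(P,"L",40,52,34)
p,d,P=cloud("scene"); save(p,"s7.png"); intray(P,"L",40,52,34); intray(P,"M",36,40,26); intray(P,"S",32,28,18)
p,d,P=cloud("top"); intray(P,"L",40,52,34); intray(P,"M",36,40,26); intray(P,"S",32,28,18)
```

```text
L in tray: centre [52.4 -0.2] [102.8  68.1] 0.2 top 40.1 11181
L in tray: centre [53.5  1. ] [104.8  70. ] 0.0 top 40.3 1601
M in tray: centre [42.  -2.1] [55.3 81.4] 89.8 top 36.2 521
S in tray: centre [31.9  2.4] [57.  39.4] 1.4 top 32.4 324
L in tray: centre [84.4  7.9] [41.9 61.2] 0.4 top 39.6 195
M in tray: centre [43.4  1.9] [52.5 79.8] 88.4 top 36.0 429
S in tray: centre [0. 0.] [0. 0.] 0.0 top nan 0
  return _methods._mean(a, axis=axis, dtype=dtype,
  ret = ret.dtype.type(ret / rcount)
```

View pics/s7.png

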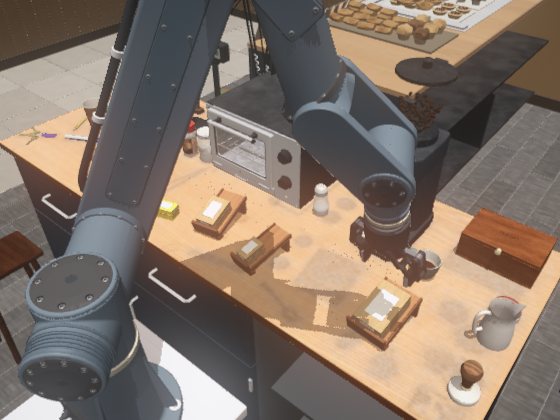

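View pics/w7.png

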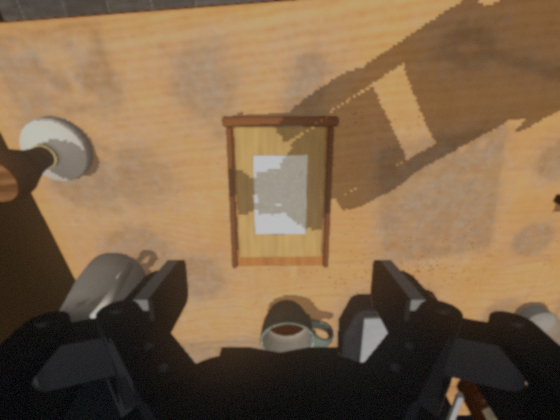

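The wrist view shows the large carton square against its stop at (280,120), filling its tray. The scene view shows all three cartons seated at (385,308), (214,210) and (250,248). The cup and shaker are where they started.

```bash
python3 -c "
from station import *
print(sign_off())"
```

```text
the job is handed in; nothing more can be done
None
```

The job is handed in at about 27 s: all three cartons measured flat and within limits in their own trays, the small one about 3 mm short of its stop, with the cup and shaker left standing; no verdict came back.

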